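# Free the control box's access panel

## Task

With the wide-bladed screwdriver that stands in the wooden block, turn both slotted fasteners of the sloping control box a quarter turn anticlockwise to their stops; do not turn them with the fingers. Then lift the access panel off by its handle and lay it flat, handle up, on the middle of the black rubber mat. At the end the screwdriver stands fully home in its block again; leave the cup, the tin and the wooden tool handle on the bench where they are.

Things in the scene. Friction and masses are not known exactly. Their poses are not given: they have to be found in the camera images.
- driver_handle (a point): Centre of the screwdriver's upright dark wooden handle, 76 mm tall, 31 mm (x) by 26 mm (y), flat-sided; z points up the driver. Below it a brass plate 33 x 28 x 6 mm (its underside 42 mm below this point) and a 9 mm shaft. Grip across y: the blade then lies square to the line between the fingers. 0.13 kg. It stands in the block, blade down.
- block_mouth (a point): Centre of the top of the fixed wooden block, 56 x 56 mm, 58 mm high, z up. Its hole is 22 mm along x and 15 mm along y, right through, with a 3 mm chamfer; the blade's width goes along x. Fully home, the driver's brass plate rests on the block's top and the tip is 6 mm above the bench.
- fastener_far_slot (a point): Middle of the slot floor in the fastener at the panel's side farther from the robot. z: turning axis, out of the sloping face (28 deg from vertical, leaning to the robot's left); the slot runs along y and turns with the fastener. Slot 5 mm wide, 20 mm long, 7 mm deep, open at its ends; its upper 3 mm flare to 11 mm. Cut in a steel boss about 21 mm across, on an oblong wing 48 x 14 mm.
- fastener_near_slot (a point): The same for the fastener at the panel's side nearer to the robot.
- fastener_far (a joint): Angle of the far fastener: 0 to 0.15 at the start, locked, slot and wing pointing across the panel and the wing over its edge; grows anticlockwise seen from outside to its stop at 1.571, where the wing lies beside the panel and frees it. Stays where it is left; takes about 0.08 N m to turn.
- fastener_near (a joint): The same for the near fastener (also opens anticlockwise).
- panel_handle (a point): Middle of the handle bar of the loose aluminium access panel. z is the panel's outward normal, x up the slope. The bar is 12 x 12 mm in section and 84 mm long along y; its centre is 44 mm above the panel's underside, with 33 mm free below it.
- panel_seat (a point): Middle of the sloping face of the fixed control box, where the middle of the panel's underside rests. The box faces the robot's left; it is 204 mm wide and about 170 mm from its low to its high side; the face is 150 mm long, its lower edge about 50 mm, its upper edge 120 mm above the bench. Axes: z up, x level, from the low to the high side.
- panel: The access panel, 110 mm along x (up the slope), 120 mm along y, 5 mm thick, 0.25 kg; origin at the middle of its underside, z its outward normal. It rests on the sloping face behind a 10 mm ledge at its lower edge and between low side guides, with 1.5 mm play: lift it off along its normal.
- mat: Black rubber mat, 160 x 160 mm, 4 mm thick, fixed to the bench; origin at the centre of its underside.
- cup: Enamel cup, white with a blue rim, 76 mm tall; a bystander.
- tin: Round lidded tin, 65 mm across, 38 mm tall; a bystander.
- driver_tip (a point): Middle of the blade's tip, 94 mm below the handle's centre on the same axis. The blade is 16 mm wide along x and 3 mm thick along y, 18 mm long.
- wood_handle: Plain wooden tool handle lying on the bench, 132 x 25 x 25 mm; a bystander.

How it is judged:
On the way, in this order (a step that is already met when the one before it is completed fails the run):
1. both fasteners are turned a quarter turn (beyond 1.3 rad), the panel still in its seat (value of joint each of fastener_far, fastener_near above 1.3 rad and distance between panel and panel_seat below 0.02 m), for 0.2 s.
2. the panel is lifted clear of the box (distance between panel and panel_seat above 0.06 m), for 0.1 s.
At the end, for the whole second after the job is handed in: Both fasteners stand beyond 1.3 rad; the panel lies flat (within 0.1 rad), handle up and at rest on the mat, its centre within 35 mm of the mat's centre; the screwdriver stands upright in its block with its brass plate down on the block (within 5 mm) (value of joint each of fastener_far, fastener_near above 1.3 rad and horizontal distance between panel and mat below 0.035 m and height (world z) of panel below 0.01 m and angle between panel's own z axis and vertical below 0.1 rad and linear speed of panel below 0.02 m/s and horizontal distance between driver_handle and block_mouth below 0.015 m and z of driver_handle in the frame of block_mouth below 0.047 m and angle between driver_handle's own z axis and vertical below 0.12 rad); the robot touches nothing.
It fails at once if a finger turns or pushes a fastener (over 3 N) (contact force between the fingers and fastener_far above 3 N or contact force between the fingers and fastener_near above 3 N).
It fails at once if a bystander is moved more than 30 mm (distance of any of cup, wood_handle, tin from where it was at the start of the episode above 0.03 m).
It also fails if it takes over 67 s, if anything falls off the work surface, if the arm or the gripper's body presses on something with over 40 N, if the wrist force passes 120 N, or if a joint passes its speed limit or range.

## Robot

A 6-joint arm with a two-finger parallel gripper is mounted at the origin on a cart in front of the work surface, level with it; the furniture and walls round the work are solid. World frame = base frame: x ahead of the robot, y to its left, z up, the work surface at z = 0. Lengths are in m, angles in rad, forces in N, time in s.
With the tool pointing down it reaches from about 0.275 to 0.85 m from the base axis. Payload 5.2 kg.
Tool frame: the origin (TCP) lies between the finger pads; the fingertips stand 8 mm ahead of it and the grasp point (between the pads) lies 11 mm behind it; z points along the fingers, y is the line along which they close (so a half turn about z gives the same grasp; the last joint's range is limited). The gripper opens to 85 mm and grips with 20 to 120 N. Pads are 22 mm wide; open, the fingers measure 114 mm over their backs; the gripper's body (76 mm by 85 mm) begins 54 mm behind the grasp point. The pads swing forward as they close: fully open they stand 13 mm farther back than shut.
Start: joints at [1.068, 0.259, 1.535, -0, 1.348, -0.203], TCP at [0.162, 0.525, 0.239] pointing down, gripper open.
Joint ranges: [-3.14, 3.14], [-0.91, 2.08], [0.19, 2.58], [-1.22, 4.36], [0.22, 2.71], [-3.12, 3.12]. Speed limits (rad/s): [2.57, 2.57, 3.14, 3.14, 3.14, 3.14].

## Interface

Orientations are given as a 3x3 rotation matrix whose columns are the frame's x, y, z axes.
In Python, from bench import manip gives the robot as it stands. The module is installed in compiled form; this text tells all that it offers.
- The arm moves only by the shell command python3 -m pendant 'ROWS' [FORCE]. ROWS is JSON, a list of rows, each a list of 7 numbers: the shift along the tool's x, y, z in m, then the turn, a rotation vector about the tool's x, y, z in rad, then the finger opening in m, from 0 to 0.0854. A call has 1 to 8 rows; each row shifts and turns the commanded pose from where the row before left it, along the tool's axes as they then stand; what a row does not reach is not made up. A row lasts 1/8 s, in which the tool goes at most 62.5 mm and 10.7 degrees, less where a joint would pass 70% of its speed; a pose out of reach is approached as far as the arm can. A call is refused whole if a number of a shift passes 0.0625 or a number of a turn 0.188, either way. A call with a gripper value outside its range is refused whole. The fingers move at their own pace and stop on an object; FORCE is the grip in N (left out, the last holds). Time passes only in rows, so rows that do not move let the fingers close. It gives the time, the measured TCP pose, the force, the opening and the grip force at its end, in the units of the state.
- manip.read_state(): the state, without advancing time (a new reading comes with each control period).
- manip.snapshot(name): name is "scene" or "side" or "wrist"; returns a dict with "image" (400x640x3 uint8, red, green, blue), "fx", "fy", "cx", "cy" (pixels), "world_to_cam" (4x4, takes a point from world to camera coordinates). Camera axes: x right, y down, z forward; pixel columns grow to the right and rows downward; lengths in m; the calibration is good to about 2 mm. A picture is of the moment at which its call begins. There is no depth.
- manip.hand_in(): hands the job in; it is judged then, once.
The state is a dict: "clock": time; "joint_pos": joint angles; "joint_velocities": joint speeds; "effort": joint torques, N m; "ee_pos": TCP position; "orientation": TCP orientation; "contact_force": force on the tool from outside, world axes, zero at the start; "ft_torque": the same for the moment, N m; "width": finger opening in m; "grip_force": force on a finger pad.
Only numpy, scipy, OpenCV 4.12 (cv2) and the standard library are available. Lean on these libraries where they do the work, as an engineer would, in place of code of your own. Each camera call takes 0.05 s, during which the arm holds its last target. There are 200 camera calls.

## Working session

There is one attempt and no reset: what is moved stays moved. The work goes in short steps, Python scripts to look and compute and a shell command to move; the robot and the scene stay as the last step left them, time stands still between calls to the robot, and variables do not carry over. Pictures are saved under pics/ and viewed, at most 10 in all, crops included, and the job is handed in when it is done.

```bash
mkdir -p pics; python3 - <<'E'
from bench import manip
import cv2,numpy as np
for n in ["scene","side"]:
    s=manip.snapshot(n); cv2.imwrite(f"pics/{n}0.png",s["image"][:,:,::-1]); np.savez(f"{n}0.npz",**s)
    print(n,s["fx"],s["fy"],s["cx"],s["cy"]);print(np.round(s["world_to_cam"],4).tolist())
st=manip.read_state();print({k:np.round(v,3).tolist() for k,v in st.items()})
E
```

```text
scene 376.44595803531126 376.44595803531126 318.7800246801748 200.30922465008916
[[0.567, 0.8237, -0.0107, -0.3438], [0.6435, -0.451, -0.6184, -0.2844], [-0.5142, 0.3438, -0.7858, 1.5114], [0.0, 0.0, 0.0, 1.0]]
side 404.4650461202831 404.4650461202831 316.62978143763513 197.3282985840264
[[0.3508, 0.9365, 0.0003, -0.1953], [0.8042, -0.301, -0.5125, -0.3552], [-0.4798, 0.18, -0.8587, 1.6262], [0.0, 0.0, 0.0, 1.0]]
{'clock': 0.1, 'joint_pos': [1.068, 0.259, 1.536, -0.0, 1.348, -0.203], 'joint_velocities': [0.001, -0.001, -0.003, 0.001, -0.001, -0.0], 'effort': [0.003, -44.698, -29.125, -0.0, 0.006, -0.0], 'ee_pos': [0.162, 0.525, 0.239], 'orientation': [[-0.955, 0.295, -0.001], [0.295, 0.955, -0.001], [0.0, -0.002, -1.0]], 'contact_force': [1.322, -0.163, 0.351], 'ft_torque': [0.016, 0.037, -0.007], 'grip_force': 0.0, 'width': 0.085}
```

View pics/scene0.png

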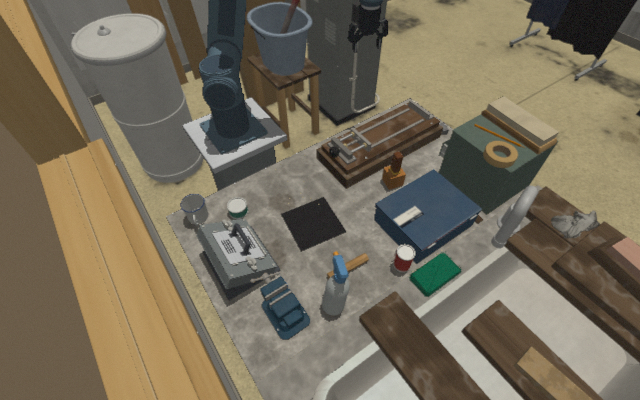

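View pics/side0.png

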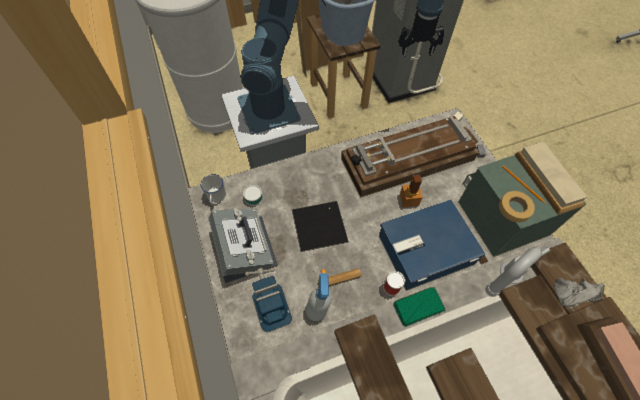

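The scene view shows the box at (240,252), mat at (313,223), driver/block at (395,172), cup (194,210), tin (236,208) and wood handle (347,267). In the side view the same things are at (243,240), (320,225), (412,192), (212,190), (252,195) and (340,278). I'll enlarge the box and block.

```bash
python3 - <<'E'
import cv2,numpy as np
def crop(n,x,y,w,h): 
    return cv2.resize(cv2.imread(f"pics/{n}0.png")[y:y+h,x:x+w],(400,300),interpolation=cv2.INTER_CUBIC)
a=np.vstack([np.hstack([crop("scene",190,205,100,75),crop("side",195,195,100,75)]),np.hstack([crop("scene",355,130,80,60),crop("side",372,160,80,60)])])
cv2.imwrite("pics/m1.png",a)
E
cat > h.py <<'E'
import numpy as np
from bench import manip
def ray(s,u,v):
    W=np.array(s["world_to_cam"]);R=W[:3,:3];o=-R.T@W[:3,3]
    d=R.T@np.array([(u-s["cx"])/s["fx"],(v-s["cy"])/s["fy"],1.]);return o,d/np.linalg.norm(d)
def plane(s,u,v,z):
    o,d=ray(s,u,v);return o+d*(z-o[2])/d[2]
def tri(*obs):
    A=np.zeros((3,3));b=np.zeros(3)
    for s,u,v in obs:
        o,d=ray(s,u,v);P=np.eye(3)-np.outer(d,d);A+=P;b+=P@o
    p=np.linalg.solve(A,b);return p
def proj(s,p):
    c=np.array(s["world_to_cam"])@np.append(p,1);return s["fx"]*c[0]/c[2]+s["cx"],s["fy"]*c[1]/c[2]+s["cy"]
E
```

```text
(no output)
```

View pics/m1.png

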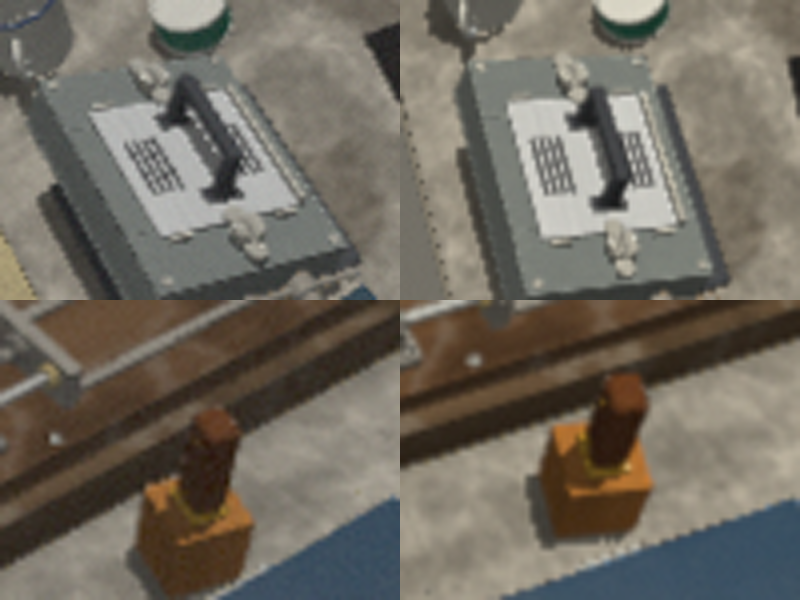

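The montage shows the box with its bright panel, black handle bar from scene crop (188,82) to (232,165), fasteners at (155,78) near and (250,238) far, and the driver top at (220,415) scene and (625,385) side. The box's low side faces left, towards the mat.

```bash
python3 - <<'E'
from h import *
S=dict(np.load("scene0.npz"));D=dict(np.load("side0.npz"))
b=lambda x,y:(190+x/4,205+y/4); d=lambda x,y:(195+(x-400)/4,195+y/4)
e=lambda x,y:(355+x/5,130+(y-300)/5); f=lambda x,y:(372+(x-400)/5,160+(y-300)/5)
for n,p,q in [("bar near",b(188,82),d(598,95)),("bar far",b(232,165),d(622,178)),("near",b(155,78),d(572,72)),("far",b(250,238),d(622,245)),
 ("drv top",e(220,418),f(625,385)),("blk R corner",e(252,518),f(651,487)),("blk L corner",e(148,487),f(557,425)),("blk front",e(175,535),f(548,478)),
 ("panel UR near-low",b(233,80),d(648,92)),("panel near-high",b(92,105),d(508,98)),("panel far-low",b(300,205),d(682,222)),("panel far-high",b(165,238),d(540,242))]:
    print(n,np.round(tri((S,*p),(D,*q)),4))
for s in (S,D):
    import cv2
    im=s["image"].astype(int);m=((im.max(2)<45)&(im.max(2)-im.min(2)<15)).astype(np.uint8)
    m=cv2.morphologyEx(m,cv2.MORPH_OPEN,np.ones((5,5),np.uint8))
    c=[k for k in cv2.findContours(m,0,2)[0] if cv2.contourArea(k)>800 and cv2.boundingRect(k)[1]>180]
    for k in c:
        h=cv2.approxPolyDP(cv2.convexHull(k),6,True)[:,0]
        print(np.round([plane(s,*p,.004) for p in h],3).tolist())
E
```

```text
bar near [ 0.5206 -0.2206  0.1269]
bar far [ 0.5771 -0.2222  0.0925]
near [ 0.4717 -0.2335  0.0855]
far [ 0.6195 -0.2366  0.0665]
drv top [0.5802 0.3321 0.1461]
blk R corner [0.6154 0.3485 0.0695]
blk L corner [0.5455 0.3179 0.0584]
blk front [0.6006 0.2824 0.087 ]
panel UR near-low [ 0.5026 -0.1833  0.0763]
panel near-high [ 0.4995 -0.2851  0.1273]
panel far-low [ 0.6041 -0.189   0.0413]
panel far-high [ 0.6237 -0.2906  0.1287]
[[0.504, 0.092, 0.004], [0.646, 0.062, 0.004], [0.619, -0.079, 0.004], [0.491, -0.036, 0.004]]
[[0.503, 0.092, 0.004], [0.648, 0.069, 0.004], [0.623, -0.079, 0.004], [0.478, -0.053, 0.004]]
```

```bash
python3 -m pendant '[[-0.0455,-0.018,-0.005,0,0,-0.0375,0.0854],[-0.0455,-0.018,-0.005,0,0,-0.0375,0.0854],[-0.0455,-0.018,-0.005,0,0,-0.0375,0.0854],[-0.0455,-0.018,-0.005,0,0,-0.0375,0.0854],[-0.0455,-0.018,-0.005,0,0,-0.0375,0.0854],[-0.0455,-0.018,-0.005,0,0,-0.0375,0.0854],[-0.0455,-0.018,-0.005,0,0,-0.0375,0.0854],[-0.0455,-0.018,-0.005,0,0,-0.0375,0.0854]]'
python3 -m pendant '[[0,0,0,0,0,0,0.0854]]'
python3 - <<'E'
from h import *
import cv2
s=manip.snapshot("wrist");cv2.imwrite("pics/w1.png",s["image"][:,:,::-1]);np.savez("w1.npz",**s)
st=manip.read_state();print(st["ee_pos"],np.round(st["orientation"],3).tolist())
W=s["world_to_cam"];print(-W[:3,:3].T@W[:3,3],np.round(W[:3,:3],2).tolist(),s["fx"],s["cx"],s["cy"])
E
```

```text
clock: 1.1
ee_pos: [0.497, 0.3222, 0.2791]
orientation: [[-1.0, -0.001, -0.001], [-0.001, 1.0, -0.0], [0.001, -0.0, -1.0]]
contact_force: [-0.1, 1.5, 0.9]
width: 0.0857
grip_force: 0.0
clock: 1.23
ee_pos: [0.4988, 0.3212, 0.2785]
orientation: [[-1.0, 0.004, 0.0], [0.004, 1.0, -0.001], [-0.0, -0.001, -1.0]]
contact_force: [-0.4, 0.6, 0.2]
width: 0.0853
grip_force: 0.0
[0.49684801 0.32215291 0.27836322] [[-1.0, 0.003, -0.002], [0.003, 1.0, -0.001], [0.002, -0.001, -1.0]]
[0.41587756 0.32137104 0.41277123] [[0.0, 1.0, -0.0], [0.95, -0.0, 0.32], [0.32, -0.0, -0.95]] 299.3723398390022 315.8969590637123 198.78942180182943
```

View pics/w1.png

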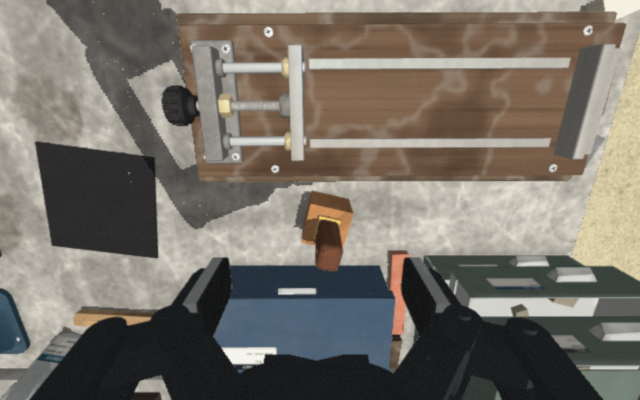

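The wrist view shows the block's top far edge from (315,192) to (352,200), the driver standing at about (329,245), and the mat with corners (37,142),(155,157),(157,257),(55,243). Block yaw is roughly -10°. I'll zoom in on the driver.

```bash
python3 - <<'E'
from h import *
import cv2
s=dict(np.load("w1.npz"))
c=cv2.resize(s["image"][180:280,280:380,::-1],(600,600),interpolation=cv2.INTER_CUBIC);cv2.imwrite("pics/w1c.png",c)
print([np.round(plane(s,u,v,.004),3) for u,v in [(37,142),(155,157),(157,257),(52,243)]])
E
```

```text
[array([ 0.472, -0.058,  0.004]), array([0.493, 0.099, 0.004]), array([0.649, 0.074, 0.004]), array([ 0.625, -0.081,  0.004])]
```

View pics/w1c.png

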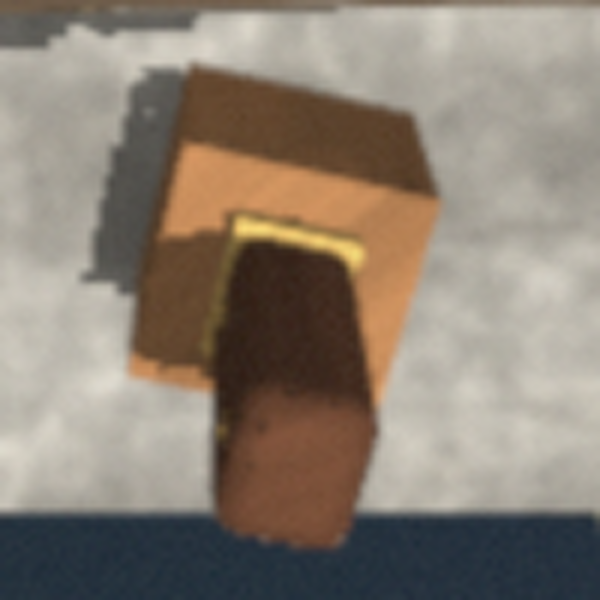

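The block's top corners are at crop (182,142), (438,200), (130,377), and the handle top is centred near (300,473).

```bash
python3 - <<'E'
from h import *
s=dict(np.load("w1.npz"))
g=lambda x,y,z:plane(s,280+x/6,180+y/6,z)
P=[g(182,142,.058),g(438,200,.058),g(130,377,.058)]
print(np.round(P,4),(P[1]+P[2])/2)
for a,b in((0,1),(0,2)):
    d=P[b]-P[a];print(np.linalg.norm(d),np.degrees(np.arctan2(d[1],d[0])))
print(g(300,473,.138))
st=manip.read_state();print(st["ee_pos"])
E
```

```text
[[0.5428 0.3134 0.058 ]
 [0.556  0.3676 0.058 ]
 [0.5975 0.3015 0.058 ]] [0.5767561  0.33452875 0.058     ]
0.055746701175263154 76.32170467478038
0.056044850908819666 -12.262200912948211
[0.57513692 0.33510979 0.138     ]
[0.49684801 0.32215291 0.27836322]
```

```bash
python3 -m pendant '[[-0.0393,0.0065,0,0,0,0,0.0854],[-0.0393,0.0065,0,0,0,0,0.0854],[0,0,0.05,0,0,0.1135,0.0854],[0,0,0.05,0,0,0.1135,0.0854],[0,0,0,0,0,0,0.0854],[0,0,0,0,0,0,0.0854]]'; python3 -c "
from h import *;st=manip.read_state();print(st['ee_pos'],np.round(st['orientation'],3).tolist(),np.round(st['joint_pos'],2))"
```

```text
clock: 2.02
ee_pos: [0.5746, 0.3372, 0.1813]
orientation: [[-0.975, 0.222, 0.002], [0.222, 0.975, 0.001], [-0.002, 0.001, -1.0]]
contact_force: [-0.4, -0.5, 1.0]
width: 0.0849
grip_force: 0.0
[0.57458585 0.33719538 0.18127927] [[-0.975, 0.222, 0.002], [0.222, 0.975, 0.001], [-0.002, 0.001, -1.0]] [ 0.36  0.5   1.31  0.    1.32 -0.98]
```

```bash
python3 -m pendant '[[-0.0017,-0.002,0.04,0,0,0,0.0854],[0,0,0.035,0,0,0,0.0854],[0,0,0.0175,0,0,0,0.0854],[0,0,0,0,0,0,0.0854],[0,0,0,0,0,0,0.02],[0,0,0,0,0,0,0.02],[0,0,0,0,0,0,0.02],[0,0,0,0,0,0,0.02]]' 90; python3 -m pendant '[[0,0,0,0,0,0,0.02],[0,0,0,0,0,0,0.02],[0,0,0,0,0,0,0.02]]'
```

```text
clock: 3.02
ee_pos: [0.5762, 0.3341, 0.0878]
orientation: [[-0.974, 0.225, 0.002], [0.225, 0.974, 0.001], [-0.001, 0.001, -1.0]]
contact_force: [-0.7, -0.2, 4.7]
width: 0.0249
grip_force: 84.3
clock: 3.4
ee_pos: [0.5762, 0.3341, 0.0878]
orientation: [[-0.974, 0.225, 0.002], [0.225, 0.974, 0.001], [-0.001, 0.001, -1.0]]
contact_force: [-0.7, -0.4, 6.1]
width: 0.0251
grip_force: 84.4
```

```bash
python3 -m pendant '[[0,0,-0.03,0,0,0,0.02],[0,0,-0.05,0,0,0,0.02],[0,0,-0.055,0,0,0,0.02],[0,0,-0.055,0,0,0,0.02],[0,-0.03,-0.055,0,0,0,0.02],[-0.009,-0.05,0,0,0,0,0.02],[-0.009,-0.05,0,0,0,0,0.02],[-0.009,-0.05,0,0,0,0,0.02]]'; python3 -m pendant '[[-0.01,-0.055,0,0,0,0,0.02],[-0.01,-0.055,0,0,0,0,0.02],[-0.01,-0.055,0,0,0,0,0.02],[-0.01,-0.055,0,0,0,0,0.02],[-0.01,-0.055,0,0,0,0,0.02],[0,0,0,0,0,0,0.02],[0,0,0,0,0,0,0.02]]'
python3 - <<'E'
from h import *
import cv2
s=manip.snapshot("wrist");cv2.imwrite("pics/w2.png",s["image"][:,:,::-1]);np.savez("w2.npz",**s)
st=manip.read_state();print(st["ee_pos"],np.round(st["orientation"],3).tolist(),np.round(st['joint_pos'],2))
E
```

```text
clock: 4.4
ee_pos: [0.5609, 0.1511, 0.3311]
orientation: [[-0.974, 0.224, -0.001], [0.224, 0.974, -0.0], [0.001, -0.0, -1.0]]
contact_force: [1.3, -0.6, -0.9]
width: 0.0253
grip_force: 84.2
clock: 5.28
ee_pos: [0.5481, -0.1265, 0.3311]
orientation: [[-0.974, 0.226, -0.001], [0.226, 0.974, 0.001], [0.001, 0.001, -1.0]]
contact_force: [-0.3, 0.3, -2.2]
width: 0.0252
grip_force: 84.4
[ 0.54822135 -0.12586806  0.33130507] [[-0.974, 0.225, -0.001], [0.225, 0.974, 0.001], [0.001, 0.001, -1.0]] [-0.42  0.24  1.34  0.    1.56 -1.77]
```

View pics/w2.png

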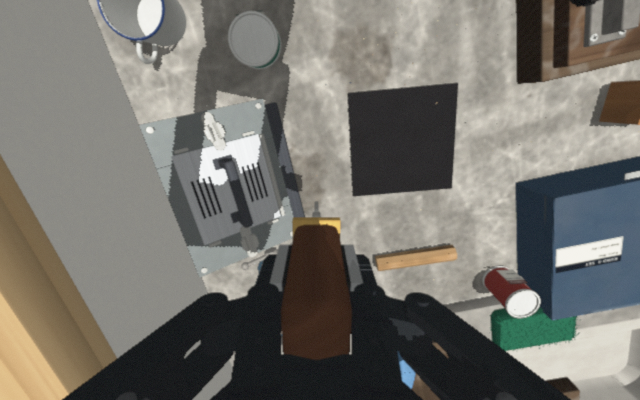

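The view shows the box at left with the near fastener about (215,130), the far one about (250,240), and the handle bar (225,160)-(245,225). The blade tip is at (316,210) and the mat is upper centre. I'll zoom in on the box.

```bash
python3 - <<'E'
import cv2
c=cv2.imread("pics/w2.png")[95:280,140:310]
cv2.imwrite("pics/w2c.png",cv2.resize(cv2.convertScaleAbs(c,alpha=1.3,beta=15),None,fx=3.2,fy=3.2,interpolation=cv2.INTER_CUBIC))
E
```

```text
(no output)
```

View pics/w2c.png

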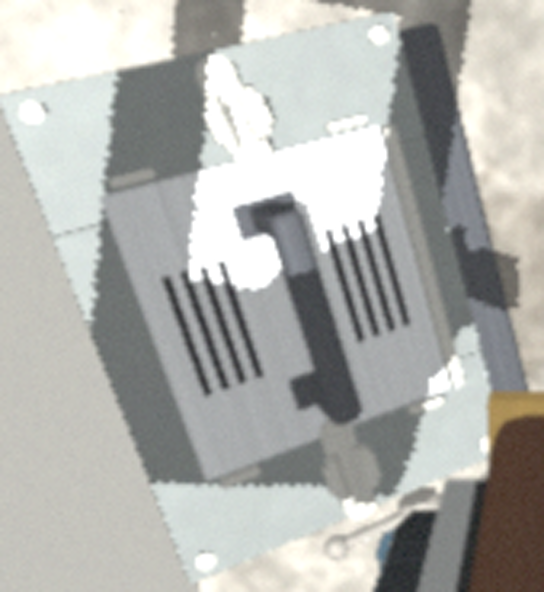

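The crop shows the panel corners at about (105,195), (383,127), (205,480) and (440,383). The near wing runs (210,52)-(268,155) and the far one (330,425)-(362,500). I'll solve for the box pose from the panel corners with the tilt fixed at 28°.

```bash
cat > fit.py <<'E'
from h import *
from scipy.optimize import least_squares
T=np.radians(28)
def frame(yaw):  # panel frame; yaw=0: panel y = world x, normal leans to +y
    y=np.array([np.cos(yaw),np.sin(yaw),0]); l=np.array([-np.sin(yaw),np.cos(yaw),0])
    n=np.cos(T)*np.array([0,0,1])+np.sin(T)*l
    return np.c_[np.cross(y,n),y,n]
E
python3 - <<'E'
from fit import *
s=dict(np.load("w2.npz"));g=lambda x,y:np.array([140+x/3.2,95+y/3.2])
obs=[((.055,-.06,.005),(105,195)),((-.055,-.06,.005),(383,127)),((.055,.06,.005),(205,480)),((-.055,.06,.005),(440,383)),((.003,-.042,.05),(290,200)),((0,.042,.05),(340,418))]
def res(p,full=True):
    R=frame(p[3]);return np.concatenate([np.array(proj(s,p[:3]+R@np.array(o)))-g(*u) for o,u in obs])
r=least_squares(res,[.55,-.24,.085,-.1],loss="soft_l1")
print(np.round(r.x,4),np.degrees(r.x[3]),np.round(r.fun.reshape(-1,2),1).tolist())
R=frame(r.x[3])
for n,a in (("near",[(210,52),(268,155),(240,108)]),("far",[(330,425),(362,500),(348,462)])):
  for h in (.008,.014):
    for u in a:
      o,d=ray(s,*g(*u));k=R.T@(o-r.x[:3]);e=R.T@d;q=k+e*(h-k[2])/e[2];print(n,h,np.round(q,4),np.round(r.x[:3]+R@q,4))
E
```

```text
[ 0.5544 -0.2472  0.0753 -0.0374] -2.141239225831284 [[0.4, -1.0], [-0.8, -0.1], [-0.4, -2.3], [1.5, 0.8], [-3.3, 4.1], [2.2, 0.1]]
near 0.008 [ 0.0041 -0.1019  0.008 ] [ 0.4526 -0.2432  0.0843]
near 0.008 [-0.0062 -0.0596  0.008 ] [ 0.4952 -0.2358  0.0795]
near 0.008 [-0.0008 -0.0795  0.008 ] [ 0.4751 -0.2398  0.082 ]
near 0.014 [ 0.005  -0.1017  0.014 ] [ 0.4528 -0.2412  0.09  ]
near 0.014 [-0.0051 -0.0601  0.014 ] [ 0.4947 -0.2339  0.0853]
near 0.014 [ 0.0001 -0.0797  0.014 ] [ 0.475  -0.2378  0.0878]
far 0.008 [0.0004 0.058  0.008 ] [ 0.6124 -0.246   0.0826]
far 0.008 [-0.0038  0.0971  0.008 ] [ 0.6517 -0.2437  0.0806]
far 0.008 [-0.0026  0.0773  0.008 ] [ 0.6319 -0.2441  0.0812]
far 0.014 [0.0013 0.0557 0.014 ] [ 0.6103 -0.2439  0.0883]
far 0.014 [-0.0028  0.0943  0.014 ] [ 0.649  -0.2417  0.0864]
far 0.014 [-0.0016  0.0748  0.014 ] [ 0.6294 -0.2421  0.0869]
```

```bash
python3 -m pendant '[[0,0,0,0,0,0.184,0.02],[0,0,0,0,0,0.184,0.02],[0,0,0,0,0,0.184,0.02],[0,0,0,0,0,0.184,0.02],[0,0,0,0,0,0.184,0.02],[0,0,0,0,0,0.184,0.02],[0,0,0,0,0,0.184,0.02],[0,0,0,0,0,0.184,0.02]]' >/dev/null;  python3 -m pendant '[[0,0,0,0,0,0.184,0.02],[0,0,0,0,0,0.184,0.02],[0,0,0,0,0,0.184,0.02],[0,0,0,0,0,0.184,0.02],[0,0,0,0,0,0.184,0.02],[0,0,0,0,0,0.184,0.02],[0,0,0,0,0,0.184,0.02],[0,0,0,0,0,0.184,0.02]]'
python3 -m pendant '[[-0.015,0,0.045,0,0,0,0.02],[-0.015,0,0.045,0,0,0,0.02],[0,0,0,-0.163,0,0,0.02],[0,0,0,-0.163,0,0,0.02],[0,0,0,-0.163,0,0,0.02],[0,0,0,0,0,0,0.02],[0,0,0,0,0,0,0.02]]'
python3 - <<'E'
from h import *
import cv2
s=manip.snapshot("wrist");cv2.imwrite("pics/w3.png",s["image"][:,:,::-1]);np.savez("w3.npz",**s)
st=manip.read_state();print(st["ee_pos"],np.round(st["orientation"],3).tolist(),np.round(st['joint_pos'],2))
E
```

```text
clock: 7.32
ee_pos: [0.5485, -0.1247, 0.3317]
orientation: [[0.999, -0.032, -0.0], [-0.032, -0.999, 0.0], [-0.0, -0.0, -1.0]]
contact_force: [-0.7, -0.0, -1.8]
width: 0.0249
grip_force: 84.1
clock: 8.2
ee_pos: [0.5188, -0.1246, 0.2418]
orientation: [[1.0, -0.024, -0.013], [-0.027, -0.884, -0.467], [0.0, 0.468, -0.884]]
contact_force: [-0.4, -1.2, -1.2]
width: 0.0248
grip_force: 84.4
[ 0.5187895  -0.12554209  0.2421167 ] [[1.0, -0.026, -0.013], [-0.029, -0.883, -0.468], [0.001, 0.468, -0.884]] [-0.14  0.24  1.65 -0.52  1.23  1.63]
```

```bash
python3 -m pendant '[[0,0.03,0,0,0,0,0.02],[0,0.03,0,0,0,0,0.02],[0,0,0,0,0,0,0.02],[0,0,0,0,0,0,0.02]]'
python3 - <<'E'
from h import *
import cv2
s=manip.snapshot("wrist");cv2.imwrite("pics/w4.png",s["image"][:,:,::-1]);np.savez("w4.npz",**s)
a=[cv2.resize(cv2.imread(f"pics/{n}.png"),(800,500),interpolation=cv2.INTER_CUBIC) for n in("w3","w4")]
from fit import *
for n in("w3","w4"):
  t=dict(np.load(n+".npz"));R=frame(-.037);print(n,[np.round(proj(t,np.array([.5544,-.245,.08])+R@np.array(q))).tolist() for q in((0,-.077,.01),(0,.077,.01))])
m=np.hstack([cv2.resize(cv2.imread(f"pics/{n}.png")[20:320,120+k:320+k],(400,600),interpolation=cv2.INTER_CUBIC) for n,k in(("w3",60),("w4",110))])
cv2.imwrite("pics/m2.png",m)
E
```

```text
clock: 8.75
ee_pos: [0.5164, -0.1792, 0.2697]
orientation: [[1.0, -0.028, -0.015], [-0.031, -0.883, -0.468], [0.0, 0.469, -0.883]]
contact_force: [0.3, 0.8, -1.5]
width: 0.0248
grip_force: 84.4
w3 [[341.0, 208.0], [346.0, 62.0]]
w4 [[287.0, 207.0], [284.0, 60.0]]
```

```bash
python3 - <<'E'
import cv2,numpy as np
def c(n,u,v):
    k=cv2.imread(f"pics/{n}.png")[v-30:v+30,u-40:u+40]
    k=np.clip((k/255.)**.7*255,0,255).astype(np.uint8)
    return cv2.resize(k,(400,300),interpolation=cv2.INTER_CUBIC)
cv2.imwrite("pics/m3.png",np.vstack([np.hstack([c("w3",346,62),c("w4",284,60)]),np.hstack([c("w3",341,208),c("w4",287,207)])]))
E
```

```text
(no output)
```

View pics/m3.png

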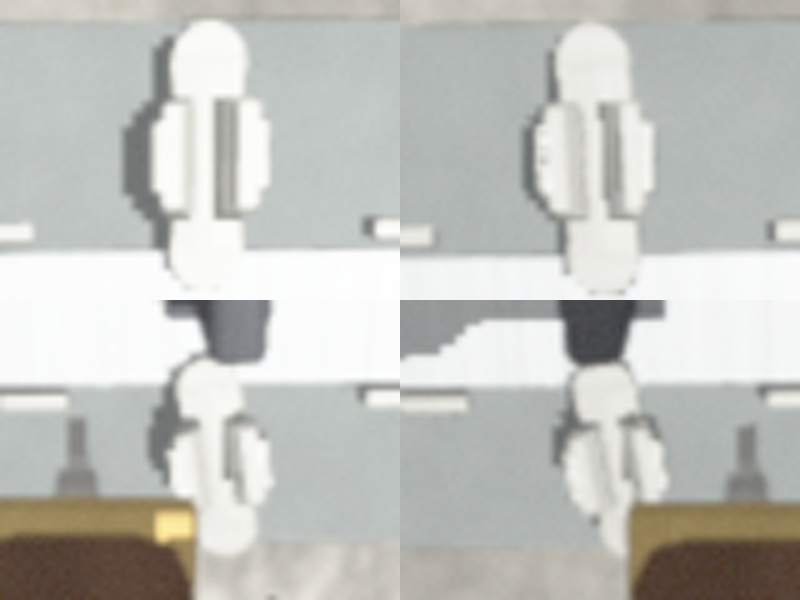

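The montage clearly shows both fasteners. Boss centres are far w3 (212,159), w4 (596,158) and near w3 (220,460), w4 (615,460). The near wing leans slightly anticlockwise, and the blade tip is visible at (77,416) and (746,426).

```bash
python3 - <<'E'
from fit import *
A=dict(np.load("w3.npz"));B=dict(np.load("w4.npz"))
a=lambda x,y:((x/5+306,y/5+32) if y<300 else (x/5+301,(y-300)/5+178))
b=lambda x,y:(((x-400)/5+244,y/5+30) if y<300 else ((x-400)/5+247,(y-300)/5+177))
P={}
for n,p,q in [("far",(212,159),(596,158)),("near",(220,460),(615,460)),("far top",(209,22),(592,24)),("far bot",(206,288),(602,290)),("near top",(208,363),(603,366)),("tip",(77,416),(746,426))]:
    P[n]=tri((A,*a(*p)),(B,*b(*q)));print(n,np.round(P[n],4))
d=P["far"]-P["near"];yaw=np.arctan2(d[1],d[0]);print("yaw",yaw,np.linalg.norm(d),"mid",(P["far"]+P["near"])/2)
R=frame(yaw)
# wing angles by casting onto the boss plane
def cast(s,u,v,p0):
    o,dd=ray(s,u,v);n=R[:,2];return R.T@(o+dd*((p0-o)@n)/(dd@n)-p0)
for n,s,t,bt in [("far3",A,a(209,20),a(206,290)),("far4",B,b(591,22),b(603,293)),("near3",A,a(208,362),a(228,556)),("near3slot",A,a(205,420),a(218,505))]:
    e=cast(s,*t,P[n[:4] if n[0]=="n" else "far"])-cast(s,*bt,P["far" if n[0]=="f" else "near"]);print(n,np.arctan2(-e[0],e[1]))
W3=np.array([0.5187895,-0.12554209,0.2421167]);O=np.array([[1.0,-0.026,-0.013],[-0.029,-0.883,-0.468],[0.001,0.468,-0.884]])
print("tip px pred",proj(A,W3+O[:,2]*.082),a(77,416))
st=manip.read_state();p=st["ee_pos"];o=np.array(st["orientation"]);print(p,np.round(o,3).tolist(),"tip pred4",proj(B,p+o[:,2]*.082),b(746,426))
E
```

```text
far [ 0.629  -0.2381  0.0999]
near [ 0.4794 -0.2362  0.0995]
far top [ 0.6532 -0.2419  0.0926]
far bot [ 0.6058 -0.2389  0.0971]
near top [ 0.4994 -0.2379  0.0917]
tip [-0.1116 -0.9934 -1.356 ]
yaw -0.012863399514050536 0.14962030197729348 mid [ 0.55419493 -0.23716055  0.09971616]
far3 0.01073836199571108
far4 -0.0029166726783037508
near3 0.11517383646634796
near3slot 0.15912907568507714
tip px pred (np.float64(316.725950193662), np.float64(210.2477284702869)) (316.4, 201.2)
[ 0.51641454 -0.17873388  0.2693974 ] [[1.0, -0.027, -0.015], [-0.03, -0.883, -0.468], [-0.0, 0.469, -0.883]] tip pred4 (np.float64(314.7727720954007), np.float64(210.3552483772167)) (316.2, 202.2)
```

```bash
python3 -m pendant '[[-0.036,-0.028,0,0,0,0,0.02],[0,0,0.0375,0,0,-0.13,0.02],[0,0,0.035,0,0,0,0.02],[0,0,0.015,0,0,0,0.02],[0,0,0,0,0,0,0.02],[0,0,0,0,0,0,0.02]]'
cat > st.py <<'E'
from fit import *
st=manip.read_state();p=st["ee_pos"];o=np.array(st["orientation"]);tip=p+o[:,2]*.082
print("t",round(st["clock"],2),"tip",np.round(tip,4),np.round(o,3).tolist(),"j",np.round(st["joint_pos"],2),"F_tool",np.round(o.T@st["contact_force"],1),"M",np.round(o.T@st["ft_torque"],2))
for n,f in (("far",(.629,-.2414,.0937)),("near",(.4794,-.2395,.0933))): print(n,"tip->floor in tool axes",np.round(o.T@(np.array(f)-tip),4))
E
python3 st.py
python3 - <<'E'
from h import *
import cv2
s=manip.snapshot("wrist");cv2.imwrite("pics/w5.png",s["image"][:,:,::-1]);np.savez("w5.npz",**s)
E
```

```text
clock: 9.55
ee_pos: [0.4812, -0.1939, 0.1805]
orientation: [[0.995, 0.103, -0.012], [0.086, -0.879, -0.47], [-0.059, 0.466, -0.883]]
contact_force: [0.9, -0.2, -0.9]
width: 0.0252
grip_force: 84.4
t 9.55 tip [ 0.4802 -0.2324  0.1081] [[0.995, 0.103, -0.012], [0.086, -0.879, -0.47], [-0.059, 0.466, -0.883]] j [-0.29  0.24  1.82 -0.56  1.01  1.46] F_tool [ 0.9 -0.2  0.8] M [0.36 0.07 0.  ]
far tip->floor in tool axes [0.148  0.0165 0.0151]
near tip->floor in tool axes [-0.0006 -0.0008  0.0164]
```

```bash
python3 -m pendant '[[0,-0.0008,0.008,0,0,0,0.02],[0,0,0.003,0,0,0,0.02],[0,0,0.003,0,0,0,0.02],[0,0,0,0,0,0,0.02],[0,0,0,0,0,0,0.02]]'; python3 st.py
```

```text
clock: 10.22
ee_pos: [0.4801, -0.2, 0.1668]
orientation: [[0.994, 0.104, -0.014], [0.085, -0.879, -0.47], [-0.061, 0.466, -0.883]]
contact_force: [-0.6, 0.0, -1.0]
width: 0.0247
grip_force: 84.4
t 10.22 tip [ 0.479  -0.2385  0.0944] [[0.994, 0.104, -0.014], [0.085, -0.879, -0.47], [-0.061, 0.466, -0.883]] j [-0.31  0.26  1.84 -0.57  0.98  1.47] F_tool [-0.5 -0.6  0.9] M [ 0.33 -0.    0.07]
far tip->floor in tool axes [ 1.49e-01  1.78e-02 -1.00e-04]
near tip->floor in tool axes [0.0004 0.0004 0.0014]
```

```bash
python3 -m pendant '[[0,0,0.002,0,0,0,0.02],[0,0,0,0,0,0,0.02],[0,0,0,0,0,0,0.02]]'; python3 st.py
```

```text
clock: 10.6
ee_pos: [0.4804, -0.2004, 0.1662]
orientation: [[0.995, 0.103, -0.012], [0.085, -0.879, -0.47], [-0.059, 0.466, -0.883]]
contact_force: [-2.2, 6.1, 8.5]
width: 0.025
grip_force: 86.2
t 10.6 tip [ 0.4794 -0.239   0.0938] [[0.995, 0.103, -0.012], [0.085, -0.879, -0.47], [-0.059, 0.466, -0.883]] j [-0.31  0.26  1.84 -0.58  0.98  1.47] F_tool [ -2.2  -1.6 -10.4] M [ 0.72 -0.47  0.  ]
far tip->floor in tool axes [ 0.1486  0.0176 -0.0006]
near tip->floor in tool axes [0.     0.0003 0.0007]
```

```bash
python3 -m pendant '[[0,0,0,0,0,-0.15,0.02],[0,0,0,0,0,-0.15,0.02],[0,0,0,0,0,-0.15,0.02],[0,0,0,0,0,-0.15,0.02]]'; python3 st.py
```

```text
clock: 11.1
ee_pos: [0.48, -0.1995, 0.1657]
orientation: [[0.76, 0.65, -0.013], [0.57, -0.675, -0.468], [-0.313, 0.348, -0.884]]
contact_force: [-3.0, 10.0, 8.2]
width: 0.0252
grip_force: 86.2
t 11.1 tip [ 0.4789 -0.2379  0.0932] [[0.76, 0.65, -0.013], [0.57, -0.675, -0.468], [-0.313, 0.348, -0.884]] j [-0.31  0.26  1.84 -0.57  0.98  0.87] F_tool [  0.8  -5.9 -11.9] M [1.57 0.48 0.09]
far tip->floor in tool axes [ 0.1118  0.1001 -0.0008]
near tip->floor in tool axes [-0.0006  0.0014  0.0007]
```

```bash
python3 -m pendant '[[0,0,0,0,0,-0.16,0.02],[0,0,0,0,0,-0.16,0.02],[0,0,0,0,0,-0.16,0.02],[0,0,0,0,0,-0.16,0.02],[0,0,0,0,0,-0.16,0.02],[0,0,0,0,0,-0.1,0.02],[0,0,0,0,0,0,0.02]]'; python3 st.py
```

```text
clock: 11.98
ee_pos: [0.4792, -0.1992, 0.1654]
orientation: [[-0.034, 0.999, -0.015], [0.884, 0.023, -0.468], [-0.467, -0.029, -0.884]]
contact_force: [-4.8, 12.1, 10.2]
width: 0.0252
grip_force: 86.5
t 11.97 tip [ 0.4779 -0.2375  0.0929] [[-0.034, 0.999, -0.015], [0.884, 0.023, -0.468], [-0.467, -0.029, -0.884]] j [-0.31  0.26  1.84 -0.57  0.98 -0.03] F_tool [  6.1  -4.8 -14.6] M [1.11 1.64 0.1 ]
far tip->floor in tool axes [-0.0089  0.1508 -0.0011]
near tip->floor in tool axes [-0.002   0.0014  0.0006]
```

```bash
python3 -m pendant '[[0,0,0,0,0,-0.06,0.02],[0,0,0,0,0,-0.06,0.02],[0,0,0,0,0,0,0.02]]'; python3 st.py
```

```text
clock: 12.35
ee_pos: [0.479, -0.1992, 0.1654]
orientation: [[-0.153, 0.988, -0.015], [0.875, 0.128, -0.468], [-0.46, -0.085, -0.884]]
contact_force: [-5.4, 11.9, 10.3]
width: 0.025
grip_force: 86.5
t 12.35 tip [ 0.4778 -0.2376  0.093 ] [[-0.153, 0.988, -0.015], [0.875, 0.128, -0.468], [-0.46, -0.085, -0.884]] j [-0.31  0.26  1.84 -0.57  0.98 -0.15] F_tool [  6.5  -4.7 -14.5] M [1.   1.74 0.07]
far tip->floor in tool axes [-0.0268  0.1488 -0.0011]
near tip->floor in tool axes [-0.0021  0.0013  0.0006]
```

```bash
python3 -m pendant '[[0,0,-0.02,0,0,0,0.02],[0,0,-0.04,0,0,0,0.02],[0,0,-0.03,0,0,0.1735,0.02],[0,0,0,0,0,0.1735,0.02],[0,0,0,0,0,0.1735,0.02],[0,0,0,0,0,0.1735,0.02],[0,0,0,0,0,0.1735,0.02],[0,0,0,0,0,0.1735,0.02]]' >/dev/null; python3 -m pendant '[[0,0,0,0,0,0.1735,0.02],[0,0,0,0,0,0.1735,0.02],[0,0,0,0,0,0.1735,0.02],[0,0,0,0,0,0.1735,0.02],[0.04,0.028,0,0,0,0,0.02],[0,0,0,0,0,0,0.02],[0,0,0,0,0,0,0.02]]'; python3 st.py
python3 - <<'E'
from fit import *
import cv2
s=manip.snapshot("wrist");cv2.imwrite("pics/w6.png",s["image"][:,:,::-1]);np.savez("w6.npz",**s)
R=frame(-.013)
out=[]
for n,f in (("far",(.629,-.2381,.0999)),("near",(.4794,-.2362,.0995))):
    u,v=np.round(proj(s,np.array(f))).astype(int);print(n,u,v)
    out.append(cv2.resize(s["image"][max(v-30,0):v+30,u-40:u+40,::-1],(400,300),interpolation=cv2.INTER_CUBIC))
cv2.imwrite("pics/m4.png",np.vstack(out))
E
```

```text
clock: 14.22
ee_pos: [0.5206, -0.1839, 0.2568]
orientation: [[1.0, -0.011, -0.015], [-0.017, -0.883, -0.469], [-0.008, 0.469, -0.883]]
contact_force: [-1.2, -0.8, -1.1]
width: 0.0252
grip_force: 84.8
t 14.22 tip [ 0.5193 -0.2224  0.1844] [[1.0, -0.011, -0.015], [-0.017, -0.883, -0.469], [-0.008, 0.469, -0.883]] j [-0.25  0.23  1.63 -0.51  1.21  1.5 ] F_tool [-1.2  0.1  1.4] M [ 0.32 -0.02 -0.03]
far tip->floor in tool axes [ 0.1107 -0.0269  0.0873]
near tip->floor in tool axes [-0.0389 -0.0272  0.089 ]
far 286 65
near 290 217
```

View pics/m4.png

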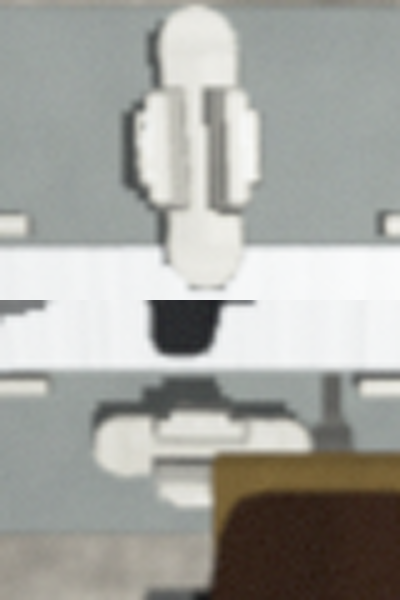

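The picture shows the near wing now lying level, a full quarter turn, and the far slot still pointing across the panel. Now the far fastener.

```bash
python3 -m pendant '[[0.0555,-0.0135,0,0,0,0,0.02],[0.0555,-0.0135,0,0,0,0,0.02],[0,0,0.04,0,0,0,0.02],[0,0,0.032,0,0,0,0.02],[0,0,0,0,0,0,0.02],[0,0,0,0,0,0,0.02]]'; python3 st.py
```

```text
clock: 15.02
ee_pos: [0.6315, -0.1953, 0.1815]
orientation: [[1.0, -0.011, -0.013], [-0.016, -0.883, -0.47], [-0.006, 0.47, -0.883]]
contact_force: [0.3, 0.1, -1.1]
width: 0.0249
grip_force: 84.8
t 15.03 tip [ 0.6305 -0.2339  0.1091] [[1.0, -0.011, -0.013], [-0.016, -0.883, -0.47], [-0.006, 0.47, -0.883]] j [-0.23  0.49  1.45 -0.53  1.16  1.56] F_tool [ 0.3 -0.6  0.9] M [ 0.3   0.03 -0.  ]
far tip->floor in tool axes [-0.0013 -0.0006  0.0172]
near tip->floor in tool axes [-0.1509 -0.0008  0.0185]
```

```bash
python3 -m pendant '[[-0.0013,-0.0006,0.008,0,0,0,0.02],[0,0,0.004,0,0,0,0.02],[0,0,0.003,0,0,0,0.02],[0,0,0.002,0,0,0,0.02],[0,0,0.001,0,0,0,0.02],[0,0,0,0,0,0,0.02]]'; python3 st.py
```

```text
clock: 15.78
ee_pos: [0.63, -0.2027, 0.1662]
orientation: [[1.0, -0.012, -0.012], [-0.016, -0.883, -0.47], [-0.005, 0.47, -0.883]]
contact_force: [-3.7, 7.1, 8.8]
width: 0.0251
grip_force: 86.7
t 15.78 tip [ 0.629  -0.2412  0.0938] [[1.0, -0.012, -0.012], [-0.016, -0.883, -0.47], [-0.005, 0.47, -0.883]] j [-0.24  0.5   1.47 -0.53  1.13  1.57] F_tool [ -3.9  -2.  -11.1] M [ 0.65 -0.86 -0.03]
far tip->floor in tool axes [0.     0.0001 0.0002]
near tip->floor in tool axes [-0.1496  0.      0.0015]
```

```bash
python3 -m pendant '[[0,0,0,0,0,-0.155,0.02],[0,0,0,0,0,-0.155,0.02],[0,0,0,0,0,-0.155,0.02],[0,0,0,0,0,-0.155,0.02]]' >/dev/null; python3 st.py | head -1; python3 -m pendant '[[0,0,0,0,0,-0.155,0.02],[0,0,0,0,0,-0.155,0.02],[0,0,0,0,0,-0.155,0.02],[0,0,0,0,0,-0.155,0.02],[0,0,0,0,0,-0.155,0.02],[0,0,0,0,0,-0.155,0.02],[0,0,0,0,0,-0.155,0.02],[0,0,0,0,0,-0.03,0.02]]'; python3 st.py
```

```text
t 16.27 tip [ 0.6293 -0.2407  0.0936] [[0.818, 0.576, -0.012], [0.504, -0.725, -0.469], [-0.278, 0.378, -0.883]] j [-0.24  0.5   1.47 -0.53  1.13  0.94] F_tool [ -1.5  -5.2 -11.4] M [ 1.16 -0.01  0.09]
clock: 17.27
ee_pos: [0.6305, -0.2025, 0.1661]
orientation: [[-0.154, 0.988, -0.011], [0.873, 0.131, -0.469], [-0.462, -0.082, -0.883]]
contact_force: [-2.7, 7.7, 9.0]
width: 0.0254
grip_force: 86.4
t 17.27 tip [ 0.6296 -0.241   0.0937] [[-0.154, 0.988, -0.011], [0.873, 0.131, -0.469], [-0.462, -0.082, -0.883]] j [-0.24  0.5   1.47 -0.53  1.12 -0.17] F_tool [  3.   -2.4 -11.5] M [0.47 0.83 0.13]
far tip->floor in tool axes [-0.0003 -0.0006  0.0002]
near tip->floor in tool axes [ 0.0246 -0.1482  0.0014]
```

```bash
python3 -m pendant '[[0,0,-0.02,0,0,0,0.02],[0,0,-0.045,0,0,0,0.02],[0,0,-0.045,0,0,0,0.02],[0,0,-0.03,0,0,0,0.02],[0,0,0,0,0,0,0.02]]'
python3 - <<'E'
from h import *
from scipy.spatial.transform import Rotation as Ro
st=manip.read_state();o=np.array(st["orientation"]);print(st["ee_pos"],np.round(st["joint_pos"],2))
for x in ([-.974,.226,0],[.974,-.226,0]):
    x=np.array(x)/np.linalg.norm(x);z=np.array([0,0,-1.]);T=np.c_[x,np.cross(z,x),z]
    v=Ro.from_matrix(o.T@T).as_rotvec();n=int(np.ceil(np.linalg.norm(v)/.17));print(n,np.round(v/n,4),np.round(v,3))
s=manip.snapshot("wrist");np.savez("w7.npz",**s);import cv2;cv2.imwrite("pics/w7.png",s["image"][:,:,::-1])
s=manip.snapshot("scene");np.savez("s7.npz",**s);cv2.imwrite("pics/s7.png",s["image"][:,:,::-1])
E
```

```text
clock: 17.9
ee_pos: [0.6331, -0.1372, 0.2906]
orientation: [[-0.152, 0.988, -0.008], [0.873, 0.13, -0.47], [-0.464, -0.078, -0.882]]
contact_force: [0.6, -1.5, -1.9]
width: 0.0251
grip_force: 84.9
[ 0.63307528 -0.13720461  0.29058575] [-0.13  0.41  1.29 -0.49  1.4  -0.21]
8 [-0.0449  0.0469 -0.1459] [-0.359  0.375 -1.167]
12 [0.0346 0.0331 0.1587] [0.416 0.398 1.904]
```

```bash
python3 -m pendant '[[0,0,0,-0.0449,0.0469,-0.1459,0.02],[0,0,0,-0.0449,0.0469,-0.1459,0.02],[0,0,0,-0.0449,0.0469,-0.1459,0.02],[0,0,0,-0.0449,0.0469,-0.1459,0.02],[0,0,0,-0.0449,0.0469,-0.1459,0.02],[0,0,0,-0.0449,0.0469,-0.1459,0.02],[0,0,0,-0.0449,0.0469,-0.1459,0.02],[0,0,0,-0.0449,0.0469,-0.1459,0.02]]' > /dev/null; python3 -m pendant '[[0.02,0.0555,0,0,0,0,0.02],[0.02,0.0555,0,0,0,0,0.02],[0.02,0.0555,0,0,0,0,0.02],[0.02,0.0555,0,0,0,0,0.02],[0.02,0.0555,0,0,0,0,0.02],[0.02,0.0555,0,0,0,0,0.02],[0.02,0.0555,0,0,0,0,0.02],[0.02,0.0555,0,0,0,0,0.02]]'; python3 -m pendant '[[0,0,0,0,0,0,0.02],[0,0,0,0,0,0,0.02]]'
cat > bl.py <<'E'
from h import *
from scipy.spatial.transform import Rotation as Ro
st=manip.read_state();o=np.array(st["orientation"]);x=np.array([-.974,.225,0]);x/=np.linalg.norm(x);z=np.array([0,0,-1.]);T=np.c_[x,np.cross(z,x),z]
print("shift",np.round(o.T@(np.array([.5762,.3341,.0878])-st["ee_pos"]),4),"turn",np.round(Ro.from_matrix(o.T@T).as_rotvec(),4),"F",np.round(st["contact_force"],1),"j",np.round(st["joint_pos"],2))
E
python3 bl.py
```

```text
clock: 20.0
ee_pos: [0.5766, 0.3313, 0.2857]
orientation: [[-0.973, 0.23, -0.009], [0.23, 0.973, -0.001], [0.008, -0.003, -1.0]]
contact_force: [0.7, -0.3, -1.5]
width: 0.0252
grip_force: 85.1
clock: 20.25
ee_pos: [0.5769, 0.3298, 0.2862]
orientation: [[-0.974, 0.228, -0.008], [0.228, 0.974, -0.001], [0.008, -0.003, -1.0]]
contact_force: [0.6, -0.4, -1.2]
width: 0.0252
grip_force: 85.0
shift [1.000e-04 4.700e-03 1.984e-01] turn [-0.0033 -0.0078 -0.0032] F [ 0.6 -0.4 -1.2] j [ 0.35  0.45  1.14  0.    1.56 -0.99]
```

```bash
python3 -m pendant '[[0,0.0047,0.055,-0.0033,-0.0078,-0.0032,0.02],[0,0,0.05,0,0,0,0.02],[0,0,0.025,0,0,0,0.02],[0,0,0,0,0,0,0.02],[0,0,0,0,0,0,0.02]]' >/dev/null; python3 bl.py
```

```text
shift [ 0.0033 -0.0014  0.0718] turn [ 0.0036  0.0039 -0.0015] F [ 0.1  0.6 -0.7] j [ 0.36  0.52  1.34  0.    1.28 -0.99]
```

```bash
python3 -m pendant '[[0.003,-0.0012,0.012,0.003,0.003,0,0.02],[0,0,0.012,0,0,0,0.02],[0,0,0.012,0,0,0,0.02],[0,0,0,0,0,0,0.02]]' >/dev/null; python3 bl.py
```

```text
shift [-0.0026 -0.0002  0.0328] turn [-0.0019 -0.0034  0.0005] F [ 0.7 -1.1 -1.1] j [ 0.36  0.55  1.39  0.    1.21 -0.98]
```

Entered cleanly. Going on to seat.

```bash
python3 -m pendant '[[-0.002,0,0.012,0,0,0,0.02],[0,0,0.01,0,0,0,0.02],[0,0,0.006,0,0,0,0.02],[0,0,0.004,0,0,0,0.02],[0,0,0.001,0,0,0,0.02],[0,0,0,0,0,0,0.02]]' >/dev/null; python3 bl.py
```

```text
shift [ 0.0006 -0.0009  0.0018] turn [ 0.0001 -0.0004  0.0004] F [ 0.1 -0.3 -0.5] j [ 0.36  0.59  1.41  0.    1.14 -0.99]
```

```bash
python3 -m pendant '[[0,0,0.002,0,0,0,0.02],[0,0,0.001,0,0,0,0.02],[0,0,0,0,0,0,0.02]]' >/dev/null; python3 bl.py;  python3 -m pendant '[[0,0,0,0,0,0,0.0854],[0,0,0,0,0,0,0.0854],[0,0,0,0,0,0,0.0854],[0,0,0,0,0,0,0.0854]]'; python3 bl.py
```

```text
shift [ 0.0008 -0.001  -0.    ] turn [0.0006 0.0007 0.0004] F [-1.4 -0.5  5. ] j [ 0.36  0.59  1.41  0.    1.14 -0.99]
clock: 23.0
ee_pos: [0.5768, 0.3347, 0.0862]
orientation: [[-0.974, 0.225, -0.001], [0.225, 0.974, -0.0], [0.001, -0.0, -1.0]]
contact_force: [0.1, 0.2, 0.4]
width: 0.0854
grip_force: 0.0
shift [ 0.0004 -0.0007 -0.0016] turn [-0.0002 -0.0009  0.0003] F [0.1 0.2 0.4] j [ 0.36  0.59  1.42  0.    1.14 -0.99]
```

```bash
python3 -m pendant '[[0,0,-0.055,0,0,0,0.0854],[0,0,-0.06,0,0,0,0.0854],[0,0,-0.05,0,0,0,0.0854],[0,0,0,0,0,0,0.0854]]' >/dev/null; python3 -m pendant '[[-0.01,-0.056,0,0,0,0,0.0854],[-0.01,-0.056,0,0,0,0,0.0854],[-0.01,-0.056,0,0,0,0,0.0854],[-0.01,-0.056,0,0,0,0,0.0854],[-0.01,-0.056,0,0,0,0,0.0854],[-0.01,-0.056,0,0,0,0,0.0854],[-0.01,-0.056,0,0,0,0,0.0854],[-0.01,-0.056,0,0,0,0,0.0854]]' >/dev/null; python3 -m pendant '[[0,0,0,0,0,-0.1075,0.0854],[0,0,0,0,0,-0.1075,0.0854],[0,0,0,0.163,0,0,0.0854],[0,0,0,0.163,0,0,0.0854],[0,0,0,0.163,0,0,0.0854],[0,0,0,0,0,0,0.0854],[0,0,0,0,0,0,0.0854]]'
cat > gr.py <<'E'
from fit import *
from scipy.spatial.transform import Rotation as Ro
st=manip.read_state();o=np.array(st["orientation"]);R=frame(-.013);T=np.c_[-R[:,1],-R[:,0]*-1*-1,-R[:,2]]
T[:,1]=np.cross(T[:,2],T[:,0]);bar=np.array([.5544,-.2238,.1247])
print("bar->TCP goal, shift",np.round(o.T@(bar-.011*R[:,2]-st["ee_pos"]),4),"turn",np.round(Ro.from_matrix(o.T@T).as_rotvec(),4),"F",np.round(st["contact_force"],1),"j",np.round(st["joint_pos"],2),st["width"])
E
python3 gr.py
python3 - <<'E'
from fit import *
import cv2
out=[]
for n in("wrist","scene","side"):
    s=manip.snapshot(n);cv2.imwrite(f"pics/{n}8.png",s["image"][:,:,::-1]);np.savez(f"{n}8.npz",**s)
    if n=="wrist":
        R=frame(-.013);bar=np.array([.5544,-.2238,.1247])
        im=s["image"].copy()
        for q in((0,-.042,.006),(0,.042,.006),(.006,0,.006),(-.006,0,.006)):
            cv2.circle(im,tuple(np.round(proj(s,bar+R@np.array(q))).astype(int).tolist()),2,(255,0,0),1)
        out.append(cv2.resize(im[:,:,::-1],(800,500)))
a=cv2.imread("pics/side0.png")[160:220,372:452];b=cv2.imread("pics/side8.png")[160:220,372:452]
print("driver change",np.abs(a.astype(int)-b).max(2).mean(),(np.abs(a.astype(int)-b).max(2)>40).sum())
m=out[0][0:500];m[380:500,0:160]=cv2.resize(b,(160,120));m[380:500,640:800]=cv2.resize(a,(160,120));cv2.imwrite("pics/w8.png",m)
E
```

```text
clock: 25.38
ee_pos: [0.5541, -0.1196, 0.2507]
orientation: [[-1.0, 0.009, -0.007], [0.011, 0.884, -0.468], [0.002, -0.468, -0.884]]
contact_force: [-0.5, -0.3, 0.4]
width: 0.0854
grip_force: 0.0
bar->TCP goal, shift [-0.0017 -0.0332  0.1711] turn [ 0.002  -0.0009  0.0026] F [-0.5 -0.3  0.4] j [-0.12  0.29  1.56 -0.51  1.27 -1.54] 0.08539292607867291
driver change 7.216666666666667 6
```

View pics/w8.png

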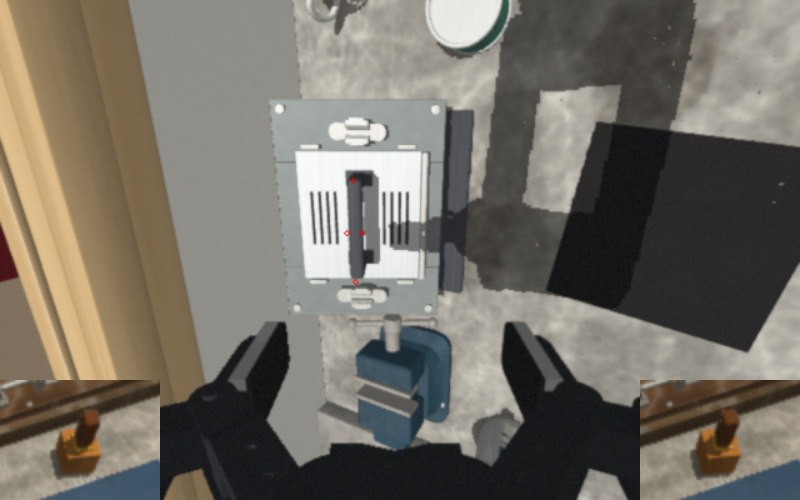

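The picture shows both wings turned parallel to the panel's edges and the handle bar at (355,172)-(357,278), matching the prediction within about 4 mm. The driver is back in its block as before. Grasping the bar.

```bash
python3 -m pendant '[[0.002,-0.033,0,0,0,0,0.0854],[0,0,0.05,0,0,0,0.0854],[0,0,0.05,0,0,0,0.0854],[0,0,0.04,0,0,0,0.0854],[0,0,0.015,0,0,0,0.0854],[0,0,0,0,0,0,0.0854],[0,0,0,0,0,0,0.0854]]'; python3 gr.py
```

```text
clock: 26.4
ee_pos: [0.552, -0.2218, 0.1318]
orientation: [[-1.0, 0.011, -0.004], [0.012, 0.882, -0.47], [-0.002, -0.47, -0.882]]
contact_force: [-0.6, 0.9, -0.2]
width: 0.0857
grip_force: 0.0
bar->TCP goal, shift [-0.0024  0.0016  0.0182] turn [-0.0011  0.0024  0.0003] F [-0.6  0.9 -0.2] j [-0.31  0.41  1.71 -0.58  0.95 -1.54] 0.08569658766492752
```

```bash
python3 -m pendant '[[0,0.0016,0.01,0,0,0,0.0854],[0,0,0.006,0,0,0,0.0854],[0,0,0,0,0,0,0.05],[0,0,0,0,0,0,0.03],[0,0,0,0,0,0,0.005],[0,0,0,0,0,0,0.005],[0,0,0,0,0,0,0.005],[0,0,0,0,0,0,0.005]]' 60; python3 -m pendant '[[0,0,0,0,0,0,0.005],[0,0,0,0,0,0,0.005],[0,0,0,0,0,0,0.005]]'; python3 gr.py
```

```text
clock: 27.4
ee_pos: [0.551, -0.2277, 0.1155]
orientation: [[-1.0, 0.01, -0.006], [0.012, 0.883, -0.47], [0.0, -0.47, -0.883]]
contact_force: [-1.3, 2.6, 2.8]
width: 0.0106
grip_force: 59.0
clock: 27.78
ee_pos: [0.551, -0.2277, 0.1155]
orientation: [[-1.0, 0.01, -0.006], [0.012, 0.883, -0.47], [0.0, -0.47, -0.883]]
contact_force: [0.4, 4.0, 5.0]
width: 0.0105
grip_force: 59.3
bar->TCP goal, shift [-0.0033 -0.0009  0.001 ] turn [-0.0004  0.0005  0.0014] F [0.4 4.  5. ] j [-0.32  0.43  1.72 -0.6   0.92 -1.52] 0.010521066212788593
```

Gripped. Lift along the normal, gently first.

```bash
python3 -m pendant '[[0,0,-0.006,0,0,0,0.005],[0,0,-0.012,0,0,0,0.005],[0,0,-0.02,0,0,0,0.005],[0,0,-0.03,0,0,0,0.005],[0,0,-0.03,0,0,0,0.005],[0,0,-0.03,0,0,0,0.005],[0,0,0,0,0,0,0.005],[0,0,0,0,0,0,0.005]]'; python3 gr.py
python3 - <<'E'
from h import *
s=manip.snapshot("side");np.savez("side9.npz",**s);import cv2;cv2.imwrite("pics/side9.png",s["image"][:,:,::-1])
E
```

```text
clock: 28.78
ee_pos: [0.551, -0.1676, 0.2271]
orientation: [[-1.0, 0.009, -0.007], [0.012, 0.883, -0.469], [0.002, -0.469, -0.883]]
contact_force: [-0.5, -0.2, -2.8]
width: 0.0112
grip_force: 58.7
bar->TCP goal, shift [-0.0043 -0.0016  0.1278] turn [ 0.0002 -0.0013  0.0022] F [-0.5 -0.2 -2.8] j [-0.21  0.31  1.6  -0.52  1.18 -1.58] 0.011169269040319632
```

```bash
python3 -m pendant '[[0,0,-0.01,-0.163,0,0,0.005],[0,0,0,-0.163,0,0,0.005],[0,0,0,-0.163,0,0,0.005],[0,0,0,0,0,0.15,0.005],[0.0047,0.044,0,0,0,0,0.005],[0.0047,0.044,0,0,0,0,0.005],[0.0047,0.044,0,0,0,0,0.005],[0.0047,0.044,0,0,0,0,0.005]]' >/dev/null;  python3 -m pendant '[[0,0,0.05,0,0,0,0.005],[0,0,0.05,0,0,0,0.005],[0,0,0.03,0,0,0,0.005],[0,0,0,0,0,0,0.005],[0,0,0,0,0,0,0.005]]'
python3 -c "
from h import *
s=manip.snapshot('side');np.savez('side10.npz',**s);import cv2;cv2.imwrite('pics/side10.png',s['image'][:,:,::-1])"
```

```text
clock: 30.45
ee_pos: [0.5619, 0.0131, 0.1075]
orientation: [[-0.987, 0.162, -0.0], [0.162, 0.987, -0.0], [0.0, -0.0, -1.0]]
contact_force: [0.1, 0.4, -1.3]
width: 0.0106
grip_force: 59.1
```

```bash
python3 -m pendant '[[0,-0.004,0.03,0,0,0,0.005],[0,0,0.025,0,0,0,0.005],[0,0,0.006,0,0,0,0.005],[0,0,0,0,0,0,0.005],[0,0,0,0,0,0,0.005]]'; python3 -m pendant '[[0,0,0.004,0,0,0,0.005],[0,0,0,0,0,0,0.005],[0,0,0,0,0,0,0.005]]'
```

```text
clock: 31.12
ee_pos: [0.5619, 0.0096, 0.0475]
orientation: [[-0.987, 0.161, 0.002], [0.161, 0.987, -0.001], [-0.002, -0.0, -1.0]]
contact_force: [-0.1, 0.5, -2.1]
width: 0.0108
grip_force: 59.1
clock: 31.5
ee_pos: [0.5607, 0.0099, 0.0421]
orientation: [[-0.987, 0.161, -0.001], [0.161, 0.987, 0.0], [0.001, -0.0, -1.0]]
contact_force: [-1.2, -0.1, -3.0]
width: 0.0105
grip_force: 59.1
```

```bash
python3 -m pendant '[[0,0,0.003,0,0,0,0.005],[0,0,0,0,0,0,0.005],[0,0,0,0,0,0,0.005]]'; python3 -m pendant '[[0,0,0.002,0,0,0,0.005],[0,0,0,0,0,0,0.005],[0,0,0,0,0,0,0.005]]'
```

```text
clock: 31.88
ee_pos: [0.5606, 0.0098, 0.0389]
orientation: [[-0.987, 0.161, -0.001], [0.161, 0.987, 0.0], [0.001, -0.0, -1.0]]
contact_force: [-0.5, 0.6, -1.2]
width: 0.0111
grip_force: 59.1
clock: 32.25
ee_pos: [0.5608, 0.0098, 0.0385]
orientation: [[-0.987, 0.161, 0.0], [0.161, 0.987, -0.0], [-0.0, -0.0, -1.0]]
contact_force: [-4.3, -0.1, 9.0]
width: 0.0111
grip_force: 60.7
```

Contact at 9 N, as expected. Release, rise and check.

```bash
python3 -m pendant '[[0,0,0,0,0,0,0.0854],[0,0,0,0,0,0,0.0854],[0,0,0,0,0,0,0.0854],[0,0,0,0,0,0,0.0854],[0,0,-0.02,0,0,0,0.0854],[0,0,-0.05,0,0,0,0.0854],[0,0,-0.06,0,0,0,0.0854],[0,0,-0.06,0,0,0,0.0854]]' >/dev/null;  python3 -m pendant '[[0.06,0,-0.03,0,0,0,0.0854],[0.06,0,0,0,0,0,0.0854],[0,0,0,0,0,0,0.0854],[0,0,0,0,0,0,0.0854]]'
python3 - <<'E'
from h import *
import cv2
s=manip.snapshot("side");np.savez("side11.npz",**s);cv2.imwrite("pics/side11.png",s["image"][:,:,::-1])
im=s["image"].astype(int)
# white panel on mat
m=np.zeros((400,640),np.uint8);m[190:270,280:370]=((im.min(2)>130)&(im.max(2)-im.min(2)<18))[190:270,280:370]
c=max(cv2.findContours(m,0,2)[0],key=cv2.contourArea);h=cv2.approxPolyDP(cv2.convexHull(c),5,True)[:,0]
P=np.array([plane(s,*p,.009) for p in h]);print(np.round(P,3).tolist(),"centre",P.mean(0),cv2.contourArea(c))
a=dict(np.load("side0.npz"))["image"].astype(int)
for n,(x,y,w,hh) in {"driver":(385,165,45,45),"cup":(198,172,30,35),"tin":(240,183,24,24),"wood":(315,265,50,25)}.items():
    d=np.abs(a-im).max(2)[y:y+hh,x:x+w];print(n,(d>50).sum(),d.size)
c2=np.hstack([cv2.resize(s["image"][170:290,190:350,::-1],(800,600),interpolation=cv2.INTER_CUBIC)]);cv2.imwrite("pics/fin.png",c2)
E
```

```text
clock: 33.75
ee_pos: [0.4469, 0.0284, 0.2555]
orientation: [[-0.987, 0.161, 0.001], [0.161, 0.987, -0.0], [-0.001, -0.0, -1.0]]
contact_force: [-0.3, -0.3, 0.4]
width: 0.0853
grip_force: 0.0
[[0.515, 0.072, 0.009], [0.628, 0.051, 0.009], [0.613, -0.051, 0.009], [0.498, -0.031, 0.009]] centre [0.56366119 0.01026493 0.009     ] 788.0
driver 1 2025
cup 0 1050
tin 147 576
wood 0 1250
```

```bash
python3 - <<'E'
import numpy as np,cv2
for n in("side0","side8","side11"):
    im=cv2.imread(f"pics/{n}.png")[178:212,235:270];h=cv2.cvtColor(im,cv2.COLOR_BGR2HSV)
    g=(h[...,0]>60)&(h[...,0]<95)&(h[...,1]>80);ys,xs=np.nonzero(g);print(n,g.sum(),xs.mean(),ys.mean(),xs.min(),xs.max(),ys.max(),im[8:24,10:26].mean())
E
```

```text
side0 36 19.416666666666668 23.22222222222222 11 26 25 177.70963541666666
side8 33 19.03030303030303 23.454545454545453 11 25 25 181.51432291666666
side11 38 19.81578947368421 23.026315789473685 11 26 25 161.3515625
```

The tin hasn't moved; it was only a shadow. Everything checks out, so I'm handing in.

```bash
python3 -c "
from bench import manip
print(manip.hand_in())"
```

```text
the job is handed in; nothing more can be done
None
```

I handed the job in at about 34 s: both fasteners are open, the panel lies handle up about 4 mm off the mat's centre, the driver is home in its block, and the cup, tin and wooden handle have not moved; `hand_in()` gave no verdict.

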